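# Stack the slab rollers in their rack

## Robot

A 7-joint arm with a two-finger parallel gripper is mounted at the origin on the work surface. World frame = base frame: x ahead of the robot, y to its left, z up, the work surface at z = 0. Lengths are in mm, angles in rad, forces in N, time in s.
With the tool pointing down it reaches from about 400 to 875 mm from the base axis. Payload 4.4 kg.
Tool frame: the origin (TCP) lies at the centre of the arm's flange, where the gripper is bolted on; the fingertips stand 173 mm ahead of it and the grasp point (between the pads) lies 155 mm ahead of it; z points along the fingers, y is the direction in which the jaws open and shut (so a half turn about z gives the same grasp; the last joint's range is limited). The gripper opens to 85 mm and grips with 20 to 120 N. Pads are 22 mm wide; open, the fingers measure 114 mm over their backs; the gripper's body (76 mm by 85 mm) begins 54 mm behind the grasp point. The pads swing forward as they close: fully open they stand 13 mm farther back than shut.
Start: joints at [-1.348, 0.628, 0.038, 1.517, -0.027, 0.996, -0.02], TCP at [185.103, 623.099, 404.713] pointing down, gripper open.
Joint ranges: [-3.06, 3.06], [-0.37, 2.12], [-1.25, 1.32], [0.18, 2.47], [-1.1, 4.24], [0.23, 1.98], [-2.94, 2.94]. Speed limits (rad/s): [2.57, 2.57, 3.14, 3.14, 3.14, 3.14, 3.14].

## Interface

Orientations are given as [roll, pitch, yaw] about the fixed x, y, z axes, in that order (R = Rz(yaw) Ry(pitch) Rx(roll)).
In Python, from cell import * gives the robot as it stands. The module is installed in compiled form; this text tells all that it offers.
- The arm moves only by the shell command python3 -m jog 'ROWS'. ROWS is JSON, one flat list of numbers, 5 for each row, row after row: the shift along the tool's x, y, z in mm, then the turn about the tool's z in degrees, then the finger opening in mm, from 0 to 85.4. A call has 1 to 20 rows; each row is the pose to reach, as a shift and turn from the pose commanded when the call began, along the tool's axes at that moment; what a row does not reach only later rows make up. A row lasts 1/12 s, in which the tool goes at most 41.7 mm and 7.16 degrees, less where a joint would pass 70% of its speed; a pose out of reach is approached as far as the arm can. A call with a gripper value outside its range is refused whole. The fingers move at their own pace and stop on an object; the grip force is fixed at half the most. Time passes only in rows, so rows that repeat a pose let the fingers close. It gives the time, the measured TCP pose, the force and the opening at its end, in the units of the state.
- read_state(): the state, without advancing time (a new reading comes with each control period).
- get_image(name): name is "side" or "top" or "wrist"; returns (picture, depth): 400x640x3 uint8, blue, green, red; 400x640 float32, mm along the optical axis (not along the pixel's ray), 0 where there is no reading.
- camera_params(name): a dict with "K" (3x3 intrinsics, pixels), "T" (4x4, takes a point from camera to world coordinates). Camera axes: x right, y up, looking along -z (the intrinsics and any distortion apply to the point x, -y, -z); pixel columns grow to the right and rows downward; lengths in mm; the calibration is good to about 2 mm. The wrist camera is an equidistant fisheye: a pixel r from the principal point sees the ray r / f radians off the axis. A picture is of the moment at which its call begins: read the wrist's pose just before it. camera_params takes no time and is no camera call; for the wrist camera it gives the pose at the moment of the call.
- finish_job(): hands the job in, once; it reports no verdict.
The state is a dict: "clock": time; "qpos": joint angles; "qd": joint speeds; "tau": joint torques, N m; "eef_pos": TCP position; "tool_rot": TCP orientation; "force": force on the tool from outside, world axes, zero at the start; "torque": the same for the moment, N m; "width": finger opening in mm.
Only numpy, scipy, OpenCV 4.12 (cv2) and the standard library are available. Lean on these libraries where they do the work, as an engineer would, in place of code of your own. Each camera call takes 0.05 s, during which the arm holds its last target.

## Task

Put the clay rollers away in their rack: lay the loose long roller in the empty cradle of the rack beside the long one already there, then lay the small plywood separator board across the two, level, centred and square to the rack with its cradle upward, and finally lay the short roller in the cradle on top of the board, centred. Set everything down rather than dropping it, let no roller roll off the bench, and leave the other things on the bench where they are.

Things in the scene. Friction and masses are not known exactly. Their poses are not given: they have to be found in the camera images.
- rack: Low plywood rack, fixed: base plank 130 (x) x 230 (y) x 18 mm with two roller cradles along its x, at y = +65 and -65 mm. Origin: centre of its underside, on the bench. A cradle is two parallel rails 120 long, 8 wide, 7 high, 24 mm apart; a roller settles on their inner edges, wider than the rails' outer faces, so fingers pass beside. Clay dust lies in the empty cradle.
- cradle_a (a point): Where the centre of a roller lies when seated in the rack's cradle at y = +65 mm: 43.4 mm above the bench (the rails' tops are at 25 mm, the seated roller's top at 65.4 mm). x along the cradle, z up.
- cradle_b (a point): The same for the cradle at y = -65 mm of the rack.
- racked_center (a point): Centre of the long wooden roller already lying in one of the two cradles: diameter 44 mm, length 120 mm, about 130 g. x along the roller.
- long_center (a point): Centre of the loose long wooden roller (diameter 44 mm, length 120 mm, one dark ring near each end, about 130 g) lying on its side on the open bench, 22 mm high. Its x axis runs along the roller; the other two axes turn as it rolls. It rests freely with very little rolling resistance (0.15 mm): a nudge sends it rolling over the bench.
- short_center (a point): Centre of the short wooden roller (diameter 44 mm, length 80 mm, four dark rings, about 90 g) lying on its side on the open bench, 22 mm high. Its x axis runs along the roller; the other two axes turn as it rolls. It rests freely with very little rolling resistance (0.15 mm): a nudge sends it rolling over the bench.
- board_center (a point): Centre, half-way up, of the plywood separator board: 64 (x) x 210 (y) x 12 mm, 150 g, flat on the bench, cradle upward. Can be gripped across its 64 mm width at the middle. The cradle runs along x across the middle of its top: two rails 60 long, 8 wide, 7 high, 24 mm apart. On the seated rollers this point is 71.4 mm above the bench; its y runs along the rack's y, either way round.
- board: The same board: origin at the centre of its underside, z up.
- board_cradle (a point): Where the centre of a roller lies when seated in the board's cradle: 37.4 mm above the board's underside, at its middle. x along the cradle.
- long: The loose long roller; same point as its centre.
- short: The short roller; same point as its centre.
- racked: The roller already racked; same point as its centre.
- sprayer: Translucent white spray bottle, 72 mm across, 210 mm high. Its origin is the centre of its underside. Bystander, leave it where it is.
- bowl_piece: Small terracotta bowl, 100 mm across, 40 mm high. Its origin is the centre of its underside. Bystander, leave it where it is.
- tile: White bisque tile 80 x 80 x 9 mm. Its origin is the centre of its underside. Bystander, leave it where it is.
- scraper: Flat steel scraper 60 x 100 x 4 mm. Its origin is the centre of its underside. Bystander, leave it where it is.
- modelling_stick: Thin wooden modelling stick, 190 mm long, 6 mm high. Its origin is the centre of its underside. Bystander, leave it where it is.
- jar: White jar with a black lid, 64 mm across, 69 mm high. Its origin is the centre of its underside. Bystander, leave it where it is.
Things that resemble listed ones, but are neither listed nor needed, are in the scene too. Leave any pink or purple look-alike of the long alone.

How it is judged:
By the outcome, as a careful person would: the job done as asked, in the order asked, and still so for the second after the job is handed in, with the robot touching nothing.
It also fails if it takes over 72 s, if anything falls off the work surface, if the arm or the gripper's body presses on something with over 40 N, if the wrist force passes 120 N, or if a joint passes its speed limit or range.

## Working session

There is one attempt and no reset: what is moved stays moved. The work goes in short steps, Python scripts to look and compute and a shell command to move; the robot and the scene stay as the last step left them, time stands still between calls to the robot, and variables do not carry over. Pictures are saved under pics/ and viewed, and the job is handed in when it is done.

```bash
mkdir -p pics; cat > h.py <<'E'
from cell import *
import numpy as np, cv2
def ray(name,u,v,P=None):
    P=P or camera_params(name);K=np.array(P["K"]);T=np.array(P["T"])
    x=(u-K[0,2])/K[0,0];y=(v-K[1,2])/K[1,1]
    if name=="wrist":
        r=np.hypot(x,y);s=np.sin(r)/r if r>1e-9 else 1
        d=np.array([x*s,-y*s,-np.cos(r)])
    else: d=np.array([x,-y,-1])
    return T[:3,3],T[:3,:3]@d
def onz(name,u,v,z,P=None):
    o,d=ray(name,u,v,P);return o+d*(z-o[2])/d[2]
def proj(name,p,P=None):
    P=P or camera_params(name);K=np.array(P["K"]);T=np.array(P["T"])
    c=T[:3,:3].T@(np.array(p,float)-T[:3,3]);x,y,z=c[0],-c[1],-c[2]
    if name=="wrist":
        r=np.hypot(x,y);t=np.arctan2(r,z);x,y=x/r*t,y/r*t
    else:x,y=x/z,y/z
    return K[0,0]*x+K[0,2],K[1,1]*y+K[1,2]
def cross(rays):
    A=np.zeros((3,3));b=np.zeros(3)
    for o,d in rays:
        d=d/np.linalg.norm(d);M=np.eye(3)-np.outer(d,d);A+=M;b+=M@o
    p=np.linalg.solve(A,b)
    return p,[np.linalg.norm((np.eye(3)-np.outer(d,d)/(d@d))@(p-o)) for o,d in rays]
E
python3 - <<'E'
from h import *
print(read_state())
for n in("side","top","wrist"):
    P=camera_params(n);print(n,P)
    im,d=get_image(n);cv2.imwrite(f"pics/{n}0.png",im);np.savez(f"{n}0.npz",im=im,d=d,**{k:np.array(P[k]) for k in("K","T")})
E
```

```text
{'clock': 0.0, 'qpos': array([-1.34779894,  0.62935145,  0.03847179,  1.51840897, -0.02699108,
        0.99629098, -0.02004542]), 'qd': array([-0.00073663, -0.00117698,  0.00192052,  0.00074568, -0.00057762,
        0.00089916,  0.00027451]), 'tau': array([-5.57457024e-04, -5.63373113e+01,  1.22581277e+00, -1.93436712e+01,
        1.07952111e-02,  1.02680898e-02, -4.01196175e-06]), 'eef_pos': array([185.01560988, 622.78967302, 403.77276751]), 'tool_rot': array([-3.13965343e+00,  5.18676231e-05,  2.85272968e+00]), 'force': array([0.53269751, 0.95228442, 0.70360104]), 'torque': array([ 0.08821957, -0.01811505,  0.01758887]), 'width': 85.39924284762124}
side {'K': array([[494.12182285,   0.        , 314.67727213],
       [  0.        , 494.12182285, 203.39560383],
       [  0.        ,   0.        ,   1.        ]]), 'T': array([[-9.98686334e-01,  2.51076861e-02, -4.46677773e-02,
         4.49100537e+02],
       [-4.83420086e-02, -7.50707474e-01,  6.58863672e-01,
         1.13549998e+03],
       [-1.69898920e-02,  6.60157475e-01,  7.50935051e-01,
         1.41527998e+03],
       [ 0.0000
[... 397 characters left out ...]
79477042e+01],
       [-1.05450376e-03,  1.19810798e-01,  9.92796183e-01,
         1.25527288e+03],
       [ 0.00000000e+00,  0.00000000e+00,  0.00000000e+00,
         1.00000000e+00]])}
wrist {'K': array([[309.70691629,   0.        , 323.45840889],
       [  0.        , 309.70691629, 202.68965685],
       [  0.        ,   0.        ,   1.        ]]), 'T': array([[ 2.84675819e-01, -9.14301146e-01, -2.88119927e-01,
         1.10570609e+02],
       [ 9.58623001e-01,  2.71114238e-01,  8.68274854e-02,
         6.44810677e+02],
       [-1.27305505e-03, -3.00916074e-01,  9.53649776e-01,
         3.72768545e+02],
       [ 0.00000000e+00,  0.00000000e+00,  0.00000000e+00,
         1.00000000e+00]])}
```

View pics/side0.png

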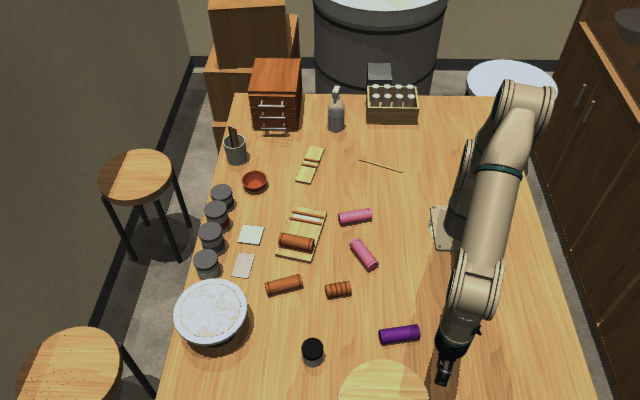

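View pics/top0.png

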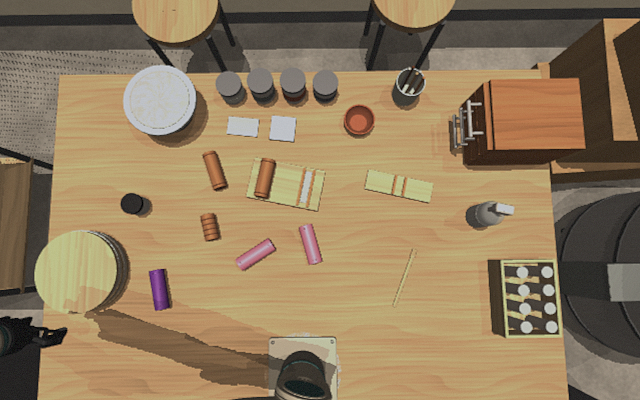

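View pics/wrist0.png

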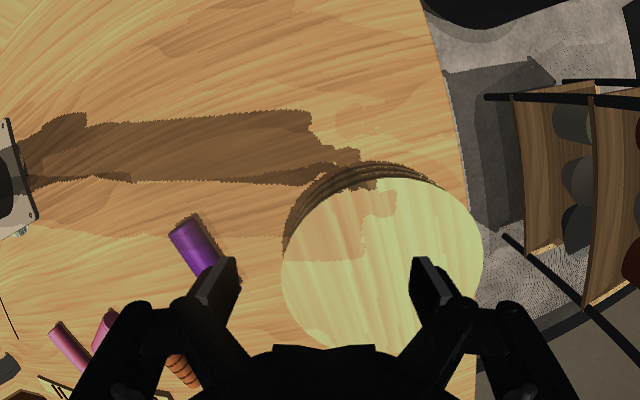

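The top view shows these candidates for the long roller: brown at (215,170), loose with two rings; brown at (264,178), already in the rack; pink at (255,254) and (310,244); purple at (160,290). I choose (215,170). The short roller, with four rings, is at (209,227), the rack at (286,184), its empty cradle with white dust at about (306,187), and the board at (399,186). In the side view the long roller is at (283,285), the short at (338,290), the racked one at (297,242), and the board at (310,165).

```bash
cat > seg.py <<'E'
from h import *
D={n:np.load(f"{n}0.npz") for n in("top","side")}
rois={"top":dict(long=(195,140,240,200),short=(193,205,228,250),racked=(245,150,282,205)),
"side":dict(long=(255,268,312,302),short=(318,275,360,305),racked=(270,226,322,256))}
def mask(im,roi):
    hsv=cv2.cvtColor(im,cv2.COLOR_BGR2HSV)
    m=((hsv[...,0]<14)&(hsv[...,1]>120)).astype(np.uint8)
    z=np.zeros_like(m);x0,y0,x1,y1=roi;z[y0:y1,x0:x1]=m[y0:y1,x0:x1]
    z=cv2.morphologyEx(z,cv2.MORPH_CLOSE,np.ones((5,5)))
    n,l,s,c=cv2.connectedComponentsWithStats(z);k=1+np.argmax(s[1:,4]);return (l==k)
if __name__=="__main__":
  vis={n:D[n]["im"].copy() for n in D}
  for k in("long","short","racked"):
    R=[]
    for n in D:
        m=mask(D[n]["im"],rois[n][k]);cs,_=cv2.findContours(m.astype(np.uint8),0,2)
        r=cv2.minAreaRect(cs[0]);b=cv2.boxPoints(r);cv2.polylines(vis[n],[b.astype(int)],True,(255,0,0),1)
        P={q:D[n][q] for q in"KT"};u,v=r[0];R.append(ray(n,u,v,P))
        d=D[n]["d"];z=np.median(d[m]);
        # axis direction from box
        e=[np.linalg.norm(b[i]-b[(i+1)%4]) for i in range(2)]
        i=int(np.argmax(e)); a=(b[i]+b[(i+3)%4])/2;c=(b[(i+1)%4]+b[(i+2)%4])/2
        h=22 if k!="racked" else 43.4
        A=onz(n,*a,h,P);C=onz(n,*c,h,P)
        print(k,n,np.round(r[0],1),np.round(r[1],1),"mid",np.round((A+C)/2,1),"len",round(np.linalg.norm(A-C),1),"yaw",round(np.degrees(np.arctan2(*(A-C)[1::-1]))%180,1))
    p,e=cross(R);print(k,"tri",np.round(p,1),np.round(e,1))
  cv2.imwrite("pics/segt.png",cv2.resize(vis["top"][130:270,180:450],None,fx=2.9,fy=2.9))
  cv2.imwrite("pics/segs.png",cv2.resize(vis["side"][130:310,240:400],None,fx=3.3,fy=3.3))
E
python3 seg.py
```

```text
long top [214.4 169.7] [38.9 14.2] mid [620.6 271.5  22. ] len 126.0 yaw 18.9
long side [283.6 284.4] [13.2 36.8] mid [616.6 270.4  22. ] len 120.8 yaw 19.6
long tri [618.4 271.1  23.5] [1.5 1.5]
short top [209.3 226.4] [26.  14.1] mid [441.5 284.2  22. ] len 81.4 yaw 13.5
short side [338.  289.1] [13.6 24.7] mid [438.  281.4  22. ] len 80.9 yaw 13.0
short tri [439.6 283.4  25.5] [1.5 1.5]
racked top [264.7 177.7] [14.2 39.5] mid [588.7 109.8  43.4] len 123.6 yaw 168.1
racked side [295.7 242.6] [35.3 14.2] mid [588.2 114.2  43.4] len 125.0 yaw 167.3
racked tri [588.8 110.5  38.6] [0.5 0.5]
```

View pics/segt.png

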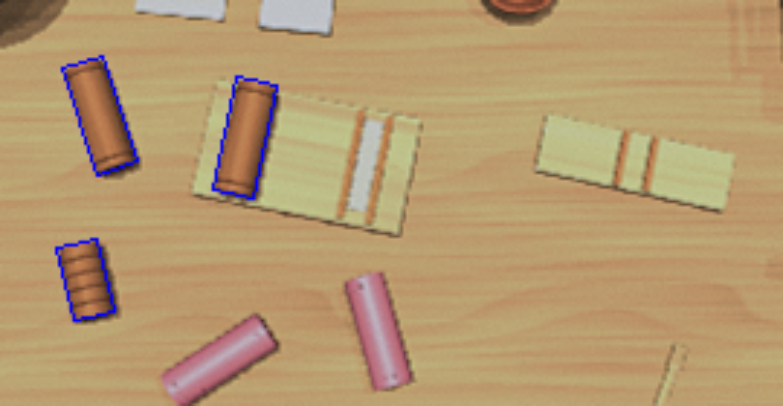

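View pics/segs.png

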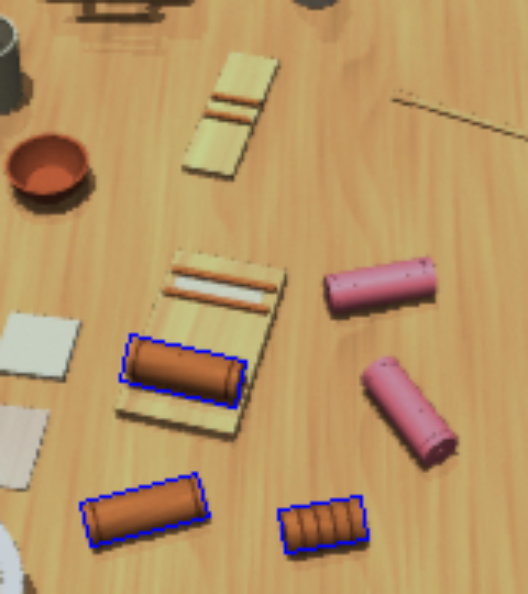

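The masks fit the chosen brown rollers, the lengths of 120 and 81 mm match, and the heights are right within about 4 mm. I confirm the long (two rings), short (four rings) and racked ones, and move on to a close wrist view.

```bash
cat >> h.py <<'E'
def to(x,y,z,yawdeg):
    s=read_state();p=s["eef_pos"];yw=s["tool_rot"][2];d=np.array([x,y,z])-p
    sx=d[0]*np.cos(yw)+d[1]*np.sin(yw);sy=d[0]*np.sin(yw)-d[1]*np.cos(yw)
    t=-(yawdeg-np.degrees(yw));t=(t+180)%360-180
    print("shift",round(sx,1),round(sy,1),round(-d[2],1),"turn",round(t,1),"or",round((t+180+180)%360-180,1),"dist",round(np.linalg.norm(d)))
def snap(n):
    P=camera_params(n);im,d=get_image(n);return {"K":np.array(P["K"]),"T":np.array(P["T"])},im,d
E
python3 -c "
from h import *
to(612,268,340,199)"
```

```text
shift -510.4 -218.6 64.0 turn -35.5 or 144.5 dist 559
```

```bash
python3 -m jog '[-35,-15,5,-3,85, -510,-219,64,-35.5,85, -510,-219,64,-35.5,85, -510,-219,64,-35.5,85, -510,-219,64,-35.5,85, -510,-219,64,-35.5,85, -510,-219,64,-35.5,85, -510,-219,64,-35.5,85, -510,-219,64,-35.5,85, -510,-219,64,-35.5,85, -510,-219,64,-35.5,85, -510,-219,64,-35.5,85, -510,-219,64,-35.5,85, -510,-219,64,-35.5,85, -510,-219,64,-35.5,85, -510,-219,64,-35.5,85, -510,-219,64,-35.5,85, -510,-219,64,-35.5,85]'
python3 - <<'E'
from h import *
s=read_state();print(s["eef_pos"],s["tool_rot"],s["qpos"],s["clock"],s["qd"])
P,im,d=snap("wrist");cv2.imwrite("pics/w1.png",im);np.savez("w1.npz",im=im,d=d,**P)
E
```

```text
clock: 1.65
eef_pos: [610.3, 269.8, 340.8]
tool_rot: [3.14, -0.001, -2.808]
force: [0.6, -0.2, -0.2]
width: 85.2
[610.2785997  269.79997289 340.82669454] [ 3.14011685e+00 -5.54023109e-04 -2.80792005e+00] [-0.37518318  0.72302536 -0.14461712  1.52408654  0.11972334  0.90350679
  1.34617707] 1.65 [-0.00723408 -0.00426591  0.00161632 -0.00097068  0.005759    0.00037078
  0.00121624]
```

View pics/w1.png

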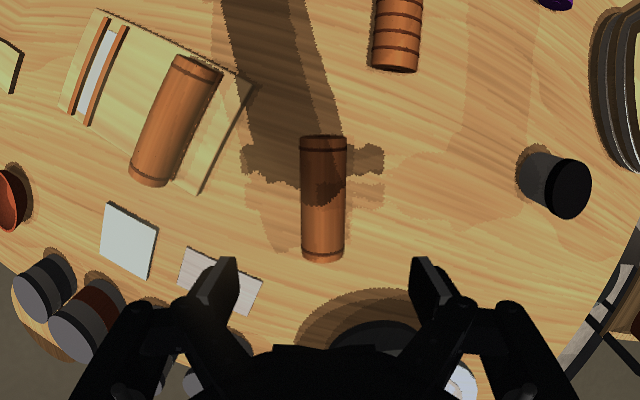

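The wrist view shows the long roller upright at (323,197), with its ends at rows 135 and 262. The rack is at upper left with the racked roller at (175,120), and the dusty empty cradle is at (98,70). Next I fit these using depth and rays.

```bash
cat > cl.py <<'E'
from h import *
def cloud(n,f):
    D=np.load(f);K=D["K"];T=D["T"];d=D["d"];v,u=np.mgrid[0:400,0:640]
    x=(u-K[0,2])/K[0,0];y=(v-K[1,2])/K[1,1]
    if n=="wrist":
        r=np.hypot(x,y)+1e-9;k=np.tan(np.minimum(r,1.5))/r;x=x*k;y=y*k
    C=np.stack([x*d,-y*d,-d],-1)
    W=C@T[:3,:3].T+T[:3,3];W[d<=0]=np.nan
    return W,D["im"]
def cyl(W,im,roi,lo,hi):
    # roi world xy box
    hsv=cv2.cvtColor(im,cv2.COLOR_BGR2HSV);x0,x1,y0,y1=roi
    m=(hsv[...,0]<14)&(hsv[...,1]>110)&(W[...,0]>x0)&(W[...,0]<x1)&(W[...,1]>y0)&(W[...,1]<y1)&(W[...,2]>lo)&(W[...,2]<hi)
    m=cv2.erode(m.astype(np.uint8),np.ones((3,3)))>0
    p=W[m];(cx,cy),(w,h),a=cv2.minAreaRect(p[:,:2].astype(np.float32))
    if w>h: yaw=a
    else: yaw=a+90
    return len(p),"c",np.round((cx,cy),1),"size",np.round((w,h),1),"yaw",round(yaw%180,1),"ztop",round(np.percentile(p[:,2],98),1)
E
python3 - <<'E'
from cl import *
for n,f in(("wrist","w1.npz"),("top","top0.npz"),("side","side0.npz")):
    W,im=cloud(n,f)
    print(n,"bench z",np.nanmedian(W[(abs(W[...,0]-620)<60)&(abs(W[...,1]-200)<15)][:,2]))
    for k,r,lo,hi in(("long",(540,700,220,330),12,60),("short",(380,500,240,330),12,60),("racked",(510,660,75,150),40,80)):
        try:print(k,*cyl(W,im,r,lo,hi))
        except Exception as e:print(k,e)
D=np.load("w1.npz")
# midline of long by rows
hsv=cv2.cvtColor(D["im"],cv2.COLOR_BGR2HSV);m=(hsv[...,0]<14)&(hsv[...,1]>110)
P={q:D[q] for q in"KT"}
for v in(150,170,190,210,230,250):
    c=np.where(m[v,290:360])[0]+290;a=onz("wrist",c.min()-.5,v,22,P);b=onz("wrist",c.max()+.5,v,22,P);print(v,c.min(),c.max(),np.round((a+b)/2,1),round(np.linalg.norm(a-b),1))
E
```

```text
wrist bench z 236.00352795458346
long 4930 c [617.3 272.3] size [118.3  40.3] yaw 18.6 ztop 44.2
short 2888 c [445.8 283.8] size [70.9 40.4] yaw 13.5 ztop 44.6
racked 4054 c [587.3 114.1] size [ 35.8 117.6] yaw 166.2 ztop 65.6
top bench z -1.0813752240330814
long 338 c [616.6 268.4] size [114.7  33.8] yaw 18.2 ztop 47.0
short 229 c [438.8 281. ] size [72.6 34.3] yaw 13.6 ztop 46.1
racked 303 c [585.9 109.2] size [ 34.7 113. ] yaw 168.6 ztop 67.0
side bench z 0.8893222023891667
long 331 c [615.6 277.7] size [111.8  34.9] yaw 20.0 ztop 49.0
short 232 c [438.6 290.2] size [72.8 32.6] yaw 17.0 ztop 49.0
racked 285 c [588.1 118.2] size [ 31.4 114.6] yaw 166.6 ztop 70.8
150 300 345 [573.9 257.2  22. ] 43.0
170 300 345 [592.  263.5  22. ] 43.6
190 302 345 [610.2 270.8  22. ] 42.4
210 301 344 [629.8 276.6  22. ] 43.3
230 302 343 [649.9 283.5  22. ] 42.3
250 302 342 [671.3 290.3  22. ] 42.4
```

```bash
python3 -c "
from h import *
to(617.5,272.7,178,198.8)"
```

```text
shift -7.7 0.4 162.9 turn 0.3 or -179.7 dist 163
```

```bash
python3 -m jog '[-4,0,30,0.3,85, -7.7,0.4,60,0.3,85, -7.7,0.4,90,0.3,85, -7.7,0.4,110,0.3,85, -7.7,0.4,120,0.3,85, -7.7,0.4,120,0.3,85, -7.7,0.4,120,0.3,85, -7.7,0.4,120,0.3,85]'
python3 - <<'E'
from h import *
to(617.5,272.7,178,198.8)
P,im,d=snap("wrist");cv2.imwrite("pics/w2.png",im);np.savez("w2.npz",im=im,d=d,**P)
from cl import *
W,im=cloud("wrist","w2.npz");print(cyl(W,im,(540,700,220,330),12,60))
E
```

```text
clock: 2.37
eef_pos: [619.3, 271.6, 222.5]
tool_rot: [3.141, 0.003, -2.815]
force: [0.2, -1.0, -0.2]
width: 85.1
shift 1.3 1.6 44.5 turn -0.1 or 179.9 dist 45
(12974, 'c', array([617.2, 272.3]), 'size', array([118.9,  41.6]), 'yaw', 19.6, 'ztop', np.float64(44.1))
```

View pics/w2.png

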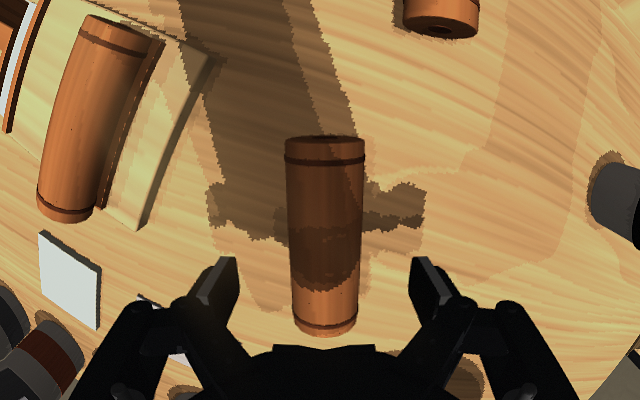

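The roller sits centred between the fingers, its axis at column 326 with the jaw midpoint at about 325. I descend and close.

```bash
python3 -m jog '[0.5,0.5,20,0,85, 1,1,38,0,85, 1.3,1.2,44.5,0,85, 1.3,1.2,44.5,0,85, 1.3,1.2,44.5,0,85, 1.3,1.2,44.5,0,60, 1.3,1.2,44.5,0,30, 1.3,1.2,44.5,0,30, 1.3,1.2,44.5,0,30, 1.3,1.2,44.5,0,30, 1.3,1.2,44.5,0,30, 1.3,1.2,44.5,0,30]'
```

```text
clock: 3.42
eef_pos: [617.6, 271.6, 177.4]
tool_rot: [3.142, 0.001, -2.816]
force: [-1.4, -0.5, 5.5]
width: 42.5
```

```bash
python3 -m jog '[0,0,-15,0,30, 0,0,-50,0,30, 0,0,-90,0,30, 0,0,-120,0,30, 0,0,-120,0,30, 0,0,-120,0,30]'
python3 -c "
from h import *
to(560,60,310,168)"
```

```text
clock: 3.92
eef_pos: [617.8, 271.8, 299.4]
tool_rot: [3.141, 0.005, -2.816]
force: [-1.2, 0.1, -2.5]
width: 42.2
shift 122.5 -182.2 -10.6 turn 30.6 or -149.4 dist 220
```

```bash
python3 -m jog '[15,-22,-3,4,30, 41,-61,-10,10,30, 61,-91,-10,15,30, 82,-122,-10,20,30, 102,-152,-10,26,30, 115,-171,-10,30.6,30, 122,-182,-10,30.6,30, 122,-182,-10,30.6,30, 122,-182,-10,30.6,30, 122,-182,-10,30.6,30, 122,-182,-10,30.6,30]'
python3 - <<'E'
from h import *
s=read_state();print(s["eef_pos"],s["tool_rot"],s["qpos"])
P,im,d=snap("wrist");cv2.imwrite("pics/w3.png",im);np.savez("w3.npz",im=im,d=d,**P)
E
```

```text
clock: 4.83
eef_pos: [560.1, 62.4, 305.9]
tool_rot: [3.14, -0.0, 2.937]
force: [0.4, -0.2, -1.6]
width: 42.4
[560.09101533  62.41739081 305.93077479] [ 3.13997621e+00 -2.29929457e-04  2.93719734e+00] [-0.15006838  0.63431672 -0.01566997  1.8563263   0.0127038   0.6506816
  1.19360514]
```

View pics/w3.png

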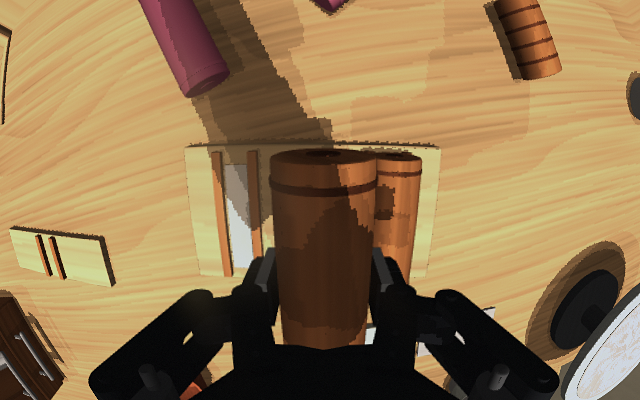

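The rack lies straight ahead: near edge at row 147 (columns 185 to 440), the empty cradle's rails at about columns 221 and 253, dust at 240, and the racked roller at (395,200) partly hidden by the held one.

```bash
python3 - <<'E'
from cl import *
D=np.load("w3.npz");im=D["im"];P={q:D[q] for q in"KT"};W,_=cloud("wrist","w3.npz")
hsv=cv2.cvtColor(im,cv2.COLOR_BGR2HSV);m=(hsv[...,0]<15)&(hsv[...,1]>120)
def runs(v,a,b):
    r=m[v,a:b].astype(int);e=np.diff(np.r_[0,r,0]);return [(s+a,t+a-1) for s,t in zip(np.where(e==1)[0],np.where(e==-1)[0]) if t-s>3]
M=[]
for v in(160,175,190,205,220,235):
    R=runs(v,190,266);print(v,R,end=" ")
    if len(R)>=2:
        L,Rr=R[0],R[-1]
        # camera right of both rails; top-face outer-left edge and other
        p=onz("wrist",L[0]-.5,v,25,P);q=onz("wrist",Rr[1]+.5,v,25,P);print(np.round(p,1),np.round(q,1),round(np.linalg.norm(p-q),1));M.append((p,q))
    else:print()
print("rail z",[np.round(np.nanmedian(W[150:240,c-1:c+2][...,2]),1) for c in(216,219,222,252)], "plank z",np.round(np.nanmedian(W[170:240,202:208][...,2]),1),"dust",np.round(np.nanmedian(W[180:240,236:242][...,2]),1))
# rack plank corners by mask: z between 12 and 22
z=W[...,2];k=((z>11)&(z<60)&(W[...,0]>450)&(W[...,0]<680)&(W[...,1]>-80)&(W[...,1]<180))
for (u,v) in((185,147),(440,147),(200,275),(429,275)):
    print((u,v),np.round(onz("wrist",u,v,18,P),1),np.round(W[v+3,u+ (3 if u<300 else -3)],1))
cv2.imwrite("pics/w3c.png",cv2.resize(im[120:300,170:450],None,fx=2.8,fy=2.8,interpolation=cv2.INTER_CUBIC))
E
```

```text
160 [(np.int64(212), np.int64(220)), (np.int64(247), np.int64(256))] [504.6 -22.9  25. ] [513.8  16.   25. ] 39.9
175 [(np.int64(213), np.int64(220)), (np.int64(248), np.int64(257))] [517.4 -25.7  25. ] [526.3  13.6  25. ] 40.3
190 [(np.int64(214), np.int64(222)), (np.int64(249), np.int64(258))] [530.5 -28.8  25. ] [539.1  11.1  25. ] 40.8
205 [(np.int64(216), np.int64(223)), (np.int64(250), np.int64(258))] [544.  -31.1  25. ] [552.    7.6  25. ] 39.5
220 [(np.int64(217), np.int64(225)), (np.int64(251), np.int64(259))] [557.7 -34.6  25. ] [565.5   4.7  25. ] 40.1
235 [(np.int64(219), np.int64(226)), (np.int64(252), np.int64(261))] [572.1 -37.5  25. ] [579.6   2.6  25. ] 40.8
rail z [np.float64(24.2), np.float64(24.5), np.float64(23.6), np.float64(24.5)] plank z 17.6 dust 18.7
(185, 147) [487.7 -47.6  18. ] [491.  -45.5  18. ]
(440, 147) [534.3 172.1  18. ] [536.6 169.1  17.6]
(200, 275) [613.4 -76.3  18. ] [ 6.268e+02 -8.510e+01 -2.000e-01]
(429, 275) [659.4 150.4  18. ] [ 6.748e+02  1.519e+02 -3.000e-01]
```

View pics/w3c.png

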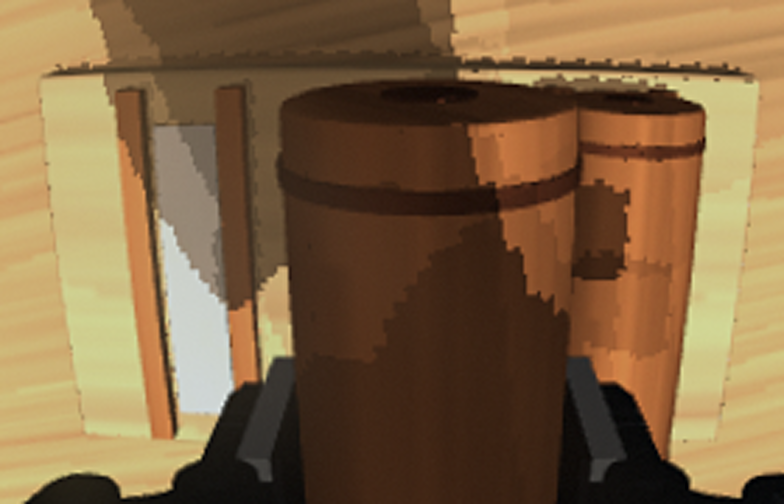

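```bash
python3 - <<'E'
from cl import *
W,im=cloud("wrist","w3.npz")
t=np.array([560.1,62.4,305.9]);yw=2.937
X=np.array([np.cos(yw),np.sin(yw)]);Y=np.array([np.sin(yw),-np.cos(yw)])
for v in(158,165,180,200,230,260,300,330):
    r=W[v,282:370]-t;a=r[:,:2]@X;b=r[:,:2]@Y;i=np.nanargmax(r[:,2]);print(v,"top z",np.round(r[i,2]+t[2],1),"x",np.round(a[i],1),"y range",np.round((np.nanmin(b),np.nanmax(b)),1),"y at top",round(np.nanmedian(b[r[:,2]>np.nanmax(r[:,2])-1]),1))
r=W[150:200,300:360]-t;print("max along",np.nanpercentile((r[...,:2]@X)[r[...,2]>-170],99))
to(560,-14.5,205,168)
E
```

```text
158 top z 162.5 x 59.5 y range [-15.4  17.3] y at top 6.0
165 top z 172.5 x 58.6 y range [-14.6  16.8] y at top 0.9
180 top z 173.3 x 53.6 y range [-14.7  17.1] y at top -2.3
200 top z 173.5 x 46.6 y range [-15.   17.7] y at top -1.0
230 top z 172.8 x 35.3 y range [-15.6  18.4] y at top -0.3
260 top z 172.5 x 23.0 y range [-16.7  19.3] y at top -0.1
300 top z 172.9 x 4.9 y range [-18.5  21.5] y at top 1.6
330 top z 172.5 x -11.5 y range [-19.8  51.6] y at top -0.8
max along 59.84999485325002
shift -15.5 -75.0 100.9 turn 0.3 or -179.7 dist 127
```

The held roller is centred (end at +59.8 mm), level, and 155.2 mm below the TCP. Seating it therefore needs TCP z of about 198.6.

```bash
python3 -m jog '[-4,-18,10,0,30, -8,-38,20,0.3,30, -12,-58,35,0.3,30, -15.5,-72,55,0.3,30, -15.5,-75,75,0.3,30, -15.5,-75,88,0.3,30, -15.5,-75,91,0.3,30, -15.5,-75,91,0.3,30, -15.5,-75,91,0.3,30, -15.5,-75,91,0.3,30]'
python3 - <<'E'
from h import *
s=read_state();print(s["eef_pos"],s["tool_rot"])
to(560.1,-14.5,199,168.05)
P,im,d=snap("wrist");cv2.imwrite("pics/w4.png",im);np.savez("w4.npz",im=im,d=d,**P)
E
```

```text
clock: 5.72
eef_pos: [560.0, -15.8, 216.1]
tool_rot: [3.141, 0.002, 2.929]
force: [-0.9, 0.6, -0.9]
width: 42.4
[560.02155377 -15.7771488  216.11466179] [3.14087585e+00 1.76724815e-03 2.92908976e+00]
shift 0.2 1.3 17.1 turn -0.2 or 179.8 dist 17
```

View pics/w4.png

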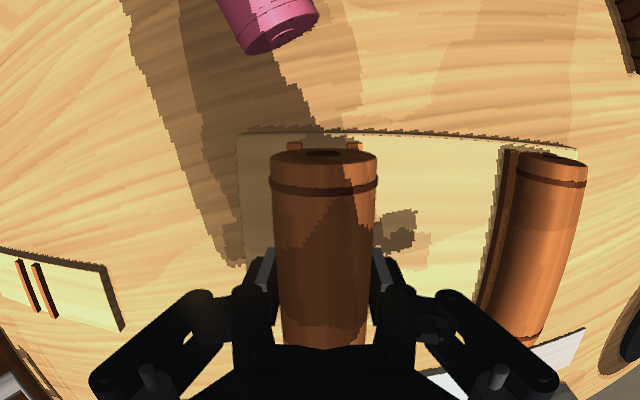

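The rail ends at (294,146) and (355,146) lie symmetric about the held roller (column 323.5), so the sideways error is about 1 mm. Lowering gently.

```bash
python3 -m jog '[0.2,1,5,0,30, 0.2,1.1,10,0,30, 0.2,1.1,13,0,30, 0.2,1.1,15,0,30, 0.2,1.1,16,0,30, 0.2,1.1,16.7,0,30, 0.2,1.1,16.7,0,30, 0.2,1.1,16.7,0,30]'
```

```text
clock: 6.43
eef_pos: [559.2, -15.3, 198.8]
tool_rot: [3.142, -0.0, 2.928]
force: [-2.0, -0.7, 5.2]
width: 42.2
```

```bash
python3 -m jog '[0,0,0,0,44, 0,0,0,0,48, 0,0,0,0,55, 0,0,0,0,65, 0,0,0,0,75, 0,0,0,0,75, 0,0,-5,0,75, 0,0,-20,0,75, 0,0,-50,0,75, 0,0,-85,0,75, 0,0,-120,0,75, 0,0,-120,0,75, 0,0,-120,0,75]'
python3 - <<'E'
from h import *
s=read_state();print(s["eef_pos"],s["tool_rot"])
P,im,d=snap("wrist");cv2.imwrite("pics/w5.png",im);np.savez("w5.npz",im=im,d=d,**P)
from cl import *
W,im=cloud("wrist","w5.npz")
print(cyl(W,im,(490,630,-55,30),45,80));print(cyl(W,im,(510,660,75,150),40,80))
m=(W[...,2]>20)&(W[...,2]<60)&(W[...,0]>450)&(W[...,1]<-110)
to(575,-200,340,78)
E
```

```text
clock: 7.52
eef_pos: [560.1, -15.5, 321.0]
tool_rot: [3.14, 0.005, 2.928]
force: [-0.5, 0.1, -0.9]
width: 75.2
[560.14805537 -15.45223762 321.01231403] [3.14040963 0.00508181 2.92765422]
(6228, 'c', array([559.3, -14.7]), 'size', array([ 40.4, 117.9]), 'yaw', 168.4, 'ztop', np.float64(65.6))
(5457, 'c', array([586. , 107.8]), 'size', array([ 36.8, 118.2]), 'yaw', 167.9, 'ztop', np.float64(65.6))
shift -54.4 -177.1 -20.6 turn 89.8 or -90.2 dist 186
```

View pics/w5.png

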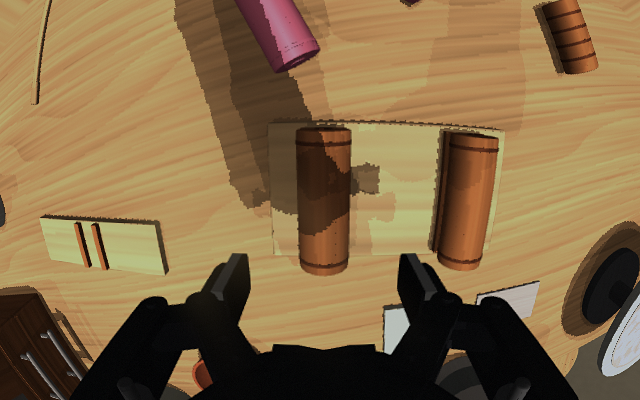

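The long roller is seated: its top is at 65.6 mm and level with the racked one, axis at (559,-15). The board is at lower left, (103,245). Now I locate it from the top and wrist views.

```bash
python3 - <<'E'
from cl import *
for n,f in(("top","top0.npz"),("wrist","w5.npz")):
    W,im=cloud(n,f);hsv=cv2.cvtColor(im,cv2.COLOR_BGR2HSV)
    z=W[...,2]
    lo=6
    m=(z>lo)&(z<25)&(W[...,0]>450)&(W[...,0]<680)&(W[...,1]<-110)&(W[...,1]>-380)
    m=cv2.morphologyEx(m.astype(np.uint8),cv2.MORPH_OPEN,np.ones((3,3)))
    k,l,s,c=cv2.connectedComponentsWithStats(m);i=1+np.argmax(s[1:,4]);p=W[l==i]
    print(n,s[i],cv2.minAreaRect(p[:,:2].astype(np.float32)),np.percentile(p[:,2],[5,50,95]))
E
```

```text
top [ 365  170   57   31 1064] ((566.320068359375, -297.2540283203125), (181.71917724609375, 65.27706146240234), 77.04904174804688) [ 7.40859192 11.43478712 17.78767046]
wrist [  50  218  117   57 4983] ((567.14794921875, -296.424072265625), (183.73675537109375, 65.61775207519531), 76.92388916015625) [ 9.95481125 11.53132533 18.23716537]
```

```bash
python3 - <<'E'
from h import *
D=np.load("top0.npz");P={q:D[q] for q in"KT"};print(onz("top",399,186,14,P))
to(563,-305,300,77)
E
```

```text
[ 561.76365151 -310.91930281   14.        ]
shift -65.0 -282.2 19.4 turn 90.8 or -89.2 dist 290
```

```bash
python3 -m jog '[-5,-20,0,5,85, -13,-55,0,12,85, -21,-90,0,19,85, -29,-125,0,26,85, -37,-160,0,33,85, -45,-195,5,40,85, -53,-230,10,47,85, -60,-260,15,54,85, -64,-278,19,61,85, -65,-282,19,68,85, -65,-282,19,75,85, -65,-282,19,82,85, -65,-282,19,88,85, -65,-282,19,90.8,85, -65,-282,19,90.8,85, -65,-282,19,90.8,85, -65,-282,19,90.8,85]'
cat > brd.py <<'E'
import sys
from cl import *
s=read_state();print(s["eef_pos"],s["tool_rot"],s["qpos"][6])
f=sys.argv[1]
P,im,d=snap("wrist");cv2.imwrite(f"pics/{f}.png",im);np.savez(f+".npz",im=im,d=d,**P)
E
python3 brd.py w6
```

```text
clock: 8.98
eef_pos: [562.8, -304.6, 298.5]
tool_rot: [-3.14, -0.0, 1.344]
force: [-0.2, 0.3, 0.2]
width: 85.0
[ 562.82168657 -304.6035019   298.49471128] [-3.13974504e+00 -2.54493103e-04  1.34443006e+00] 0.5514105959187313
```

View pics/w6.png

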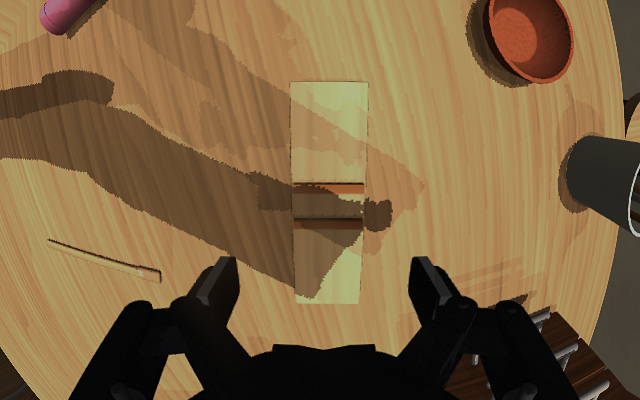

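The board is upright in view, with corners at (291,82), (368,82), (359,302) and (296,302), and its cradle rails at rows 188 and 224.

```bash
python3 - <<'E'
from cl import *
D=np.load("w6.npz");P={q:D[q] for q in"KT"};W,im=cloud("wrist","w6.npz")
z=W[...,2];m=((z>6)&(z<25)).astype(np.uint8);m[:,:270]=0;m[:,385:]=0;m[310:]=0;m[:70]=0
k,l,s,c=cv2.connectedComponentsWithStats(m);i=1+np.argmax(s[1:,4]);p=W[l==i]
print(s[i],cv2.minAreaRect(p[:,:2].astype(np.float32)),np.percentile(p[:,2],[5,50,95]))
C=[onz("wrist",u,v,12,P)[:2] for u,v in((290.7,81.5),(368.3,81.5),(359.3,302.5),(296,302.5))];C=np.array(C);print(np.round(C,1),C.mean(0),[round(np.linalg.norm(C[a]-C[a-1]),1) for a in range(4)])
A=(C[0]+C[1])/2-(C[2]+C[3])/2;print("yaw",np.degrees(np.arctan2(A[1],A[0])))
# rails outer edges at z=19 at col 328
for v in(183,193,219,229): print(v,np.round(onz("wrist",328,v,19,P),1),np.round(W[v,328],1))
hsv=cv2.cvtColor(im,cv2.COLOR_BGR2HSV);print(hsv[178:235,328].tolist())
E
```

```text
[  289    81    80   223 16170] ((564.4537963867188, -310.4648132324219), (210.61325073242188, 64.92267608642578), 76.93392181396484) [10.554651   11.7280219  18.39770089]
[[ 558.2 -201.5]
 [ 619.6 -215.3]
 [ 572.5 -418.5]
 [ 510.5 -404.1]] [ 565.17278817 -309.83252235] [np.float64(208.1), np.float64(62.9), np.float64(208.5), np.float64(63.7)]
yaw 76.84916303338166
183 [ 568.9 -289.8   19. ] [ 568.7 -291.4   12.3]
193 [ 567.1 -298.2   19. ] [ 566.7 -300.3   11.4]
219 [ 562.  -320.7   19. ] [ 561.7 -322.1   15.2]
229 [ 559.9 -329.7   19. ] [ 559.4 -332.6   11.8]
[[22, 104, 176], [21, 105, 175], [21, 108, 177], [18, 119, 182], [16, 131, 103], [12, 177, 26], [11, 184, 79], [12, 174, 155], [12, 174, 151], [12, 176, 154], [11, 175, 160], [11, 177, 138], [11, 177, 85], [11, 176, 68], [12, 182, 70], [13, 153, 80], [15, 138, 87], [17, 123, 93], [16, 127, 92], [16, 123, 91], [16, 125, 92], [16, 126, 89], [16, 126, 91], [17, 126, 91], [16, 123, 93], [15, 125, 92], [16, 127, 92], [16, 125, 92], [16, 125, 92], [16, 125, 92], [16, 126, 93], [16, 125, 92], [16, 126, 93], [15, 123, 93], [16, 126, 93], [15, 127, 94], [16, 125, 94], [16, 126, 85], [17, 124, 76], [16, 128, 74], [13, 159, 45], [14, 160, 43], [13, 159, 56], [13, 164, 67], [13, 163, 72], [12, 164, 73], [13, 163, 75], [13, 165, 74], [12, 167, 75], [12, 166, 77], [13, 165, 79], [16, 138, 89], [17, 126, 95], [16, 123, 95], [17, 123, 95], [17, 125, 94], [17, 126, 95]]
```

Board centre is about (564.6,-310.2), its y axis at 76.9°, top at 11.7 mm, and the measured sizes of 210 x 64 agree.

```bash
python3 -c "
from h import *
to(564.6,-310.2,185,76.9)"
```

```text
shift -5.0 2.9 113.8 turn 0.1 or -179.9 dist 114
```

```bash
python3 -m jog '[-3,2,20,0.1,75, -5,2.9,50,0.1,74, -5,2.9,80,0.1,74, -5,2.9,105,0.1,74, -5,2.9,113,0.1,74, -5,2.9,113,0.1,74, -5,2.9,113,0.1,74, -5,2.9,113,0.1,74]'
python3 brd.py w7; python3 -c "
from h import *
to(564.6,-310.2,172,76.9)"
```

```text
clock: 9.7
eef_pos: [565.5, -311.0, 188.2]
tool_rot: [3.139, 0.001, 1.341]
force: [0.7, 0.8, 0.0]
width: 74.2
[ 565.47826406 -310.96970094  188.19697686] [3.13886546e+00 9.85469409e-04 1.34137963e+00] 0.6068021643879756
shift 0.4 -1.1 16.4 turn -0.0 or 180.0 dist 16
```

View pics/w7.png

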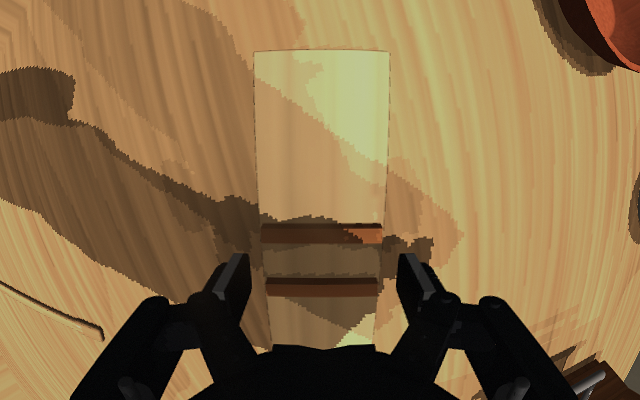

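The tips are at columns 248 and 398 and the board's middle at about column 321, so the error is about 1 mm. I descend stepwise and watch the force.

```bash
python3 -m jog '[0.4,-1.1,6,0,74, 0.4,-1.1,12,0,72, 0.4,-1.1,15,0,72, 0.4,-1.1,17,0,72, 0.4,-1.1,17,0,72]'; python3 -m jog '[0,0,1,0,72, 0,0,2,0,72, 0,0,2,0,72]'; python3 -m jog '[0,0,1,0,72, 0,0,2,0,72, 0,0,2,0,72]'
```

```text
clock: 10.17
eef_pos: [563.6, -309.5, 168.9]
tool_rot: [-3.141, -0.0, 1.341]
force: [-1.1, 0.3, -0.4]
width: 71.9
clock: 10.42
eef_pos: [563.8, -309.7, 167.4]
tool_rot: [-3.141, -0.0, 1.341]
force: [-0.6, 0.1, -0.4]
width: 71.8
clock: 10.67
eef_pos: [563.8, -309.6, 165.3]
tool_rot: [-3.141, -0.0, 1.341]
force: [-0.0, 0.2, -0.5]
width: 72.3
```

```bash
python3 brd.py w8
```

```text
[ 563.78662726 -309.61357974  165.34047597] [-3.14137351e+00 -9.83262163e-05  1.34133118e+00] 0.6163785447170413
```

View pics/w8.png

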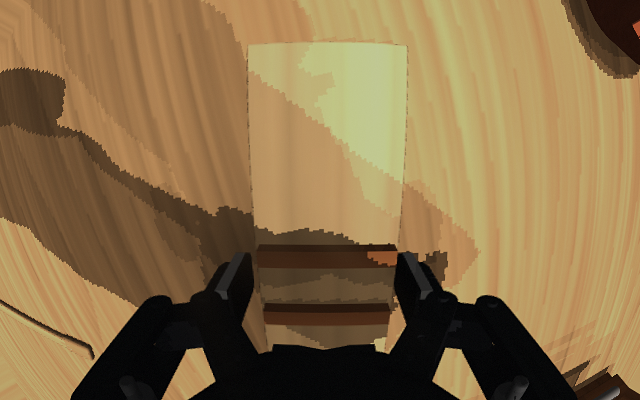

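```bash
python3 -m jog '[0,0,0.3,0,67, 0,0,0.3,0,64, 0,0,0.3,0,62, 0,0,0.3,0,55, 0,0,0.3,0,50, 0,0,0.3,0,50, 0,0,0.3,0,50, 0,0,0.3,0,50]'
```

```text
clock: 11.38
eef_pos: [564.2, -310.1, 167.9]
tool_rot: [3.14, -0.0, 1.341]
force: [-2.1, 2.1, 18.6]
width: 62.7
```

```bash
python3 -m jog '[0,0,-3,0,50, 0,0,-6,0,50, 0,0,-20,0,50, 0,0,-50,0,50, 0,0,-90,0,50, 0,0,-120,0,50, 0,0,-120,0,50, 0,0,-120,0,50]'; python3 brd.py w9
```

```text
clock: 12.05
eef_pos: [564.4, -310.0, 287.7]
tool_rot: [3.137, 0.001, 1.341]
force: [-0.5, -0.3, -2.0]
width: 62.5
[ 564.3698496  -310.01958647  287.67568725] [3.13744394e+00 1.03417594e-03 1.34138827e+00] 0.5621108824691938
```

View pics/w9.png

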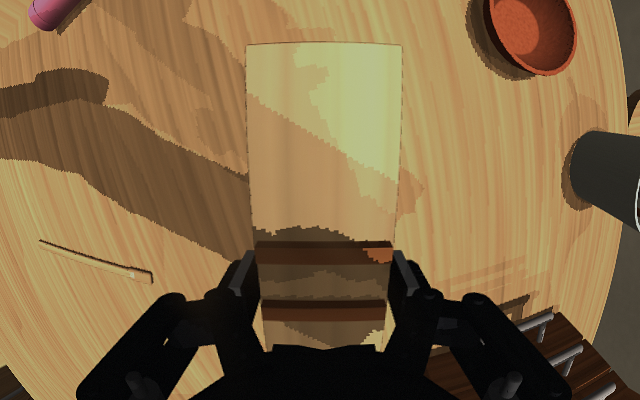

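The board is held level in the pads. I measure its pose in the tool frame.

```bash
cat > held.py <<'E'
import sys
from cl import *
f=sys.argv[1];t=np.array(eval(sys.argv[2]));yw=float(sys.argv[3])
W,im=cloud("wrist",f);r=W-t
X=np.array([np.cos(yw),np.sin(yw)]);Y=np.array([np.sin(yw),-np.cos(yw)])
a=r[...,:2]@X;b=r[...,:2]@Y;z=r[...,2]
m=(z>-172)&(z<-145)&(abs(b)<45)&(a>-60);m[:30]=0
k,l,s,c=cv2.connectedComponentsWithStats(m.astype(np.uint8));i=1+np.argmax(s[1:,4]);m=l==i
print("n",m.sum(),"x max",np.percentile(a[m],99.9))
for lo,hi in((15,30),(30,50),(50,70),(70,90),(90,104)):
    q=m&(a>lo)&(a<hi);print(lo,hi,"b",np.round((b[q].min(),b[q].max(),(b[q].min()+b[q].max())/2),1),"z L,mid,R",[round(float(np.median(z[q&(b>u)&(b<u+20)])),2) for u in(-30,-10,10)])
hsv=cv2.cvtColor(im,cv2.COLOR_BGR2HSV);o=(z>-153.5)&m&(abs(b)<24)
print("rails a:",np.round(np.percentile(a[o],[1,99]),1), "mid z rails",np.median(z[o]) if o.any() else None)
E
python3 held.py w9.npz '[564.37,-310.02,287.68]' 1.3414
```

```text
n 44750 x max 104.12604410016995
15 30 b [-32.1  32.1  -0. ] z L,mid,R [-155.9, -155.82, -155.86]
30 50 b [-32.3  32.5   0.1] z L,mid,R [-156.47, -156.44, -156.45]
50 70 b [-32.1  32.3   0.1] z L,mid,R [-156.46, -156.45, -156.42]
70 90 b [-32.1  32.3   0.1] z L,mid,R [-156.47, -156.43, -156.46]
90 104 b [-32.3  32.1  -0.1] z L,mid,R [-156.47, -156.46, -156.45]
rails a: [-20.  20.] mid z rails -149.59051127260216
```

```bash
python3 - <<'E'
from cl import *
for f in("w3.npz","w5.npz"):
    W,im=cloud("wrist",f);z=W[...,2]
    m=(z>15)&(z<21)&(W[...,0]>450)&(W[...,0]<680)&(W[...,1]>-90)&(W[...,1]<190)
    m=cv2.morphologyEx(m.astype(np.uint8),cv2.MORPH_OPEN,np.ones((3,3)))
    k,l,s,c=cv2.connectedComponentsWithStats(m);ok=[i for i in range(1,k) if s[i,4]>60];p=W[np.isin(l,ok)]
    print(f,cv2.minAreaRect(p[:,:2].astype(np.float32)),len(p))
D=np.load("w5.npz");P={q:D[q] for q in"KT"};im=D["im"]
hsv=cv2.cvtColor(im,cv2.COLOR_BGR2HSV);W,_=cloud("wrist","w5.npz")
m=(hsv[...,0]<15)&(hsv[...,1]>110)&(W[...,2]>30)
for nm,lo,hi in(("placed",285,365),("racked",425,505)):
    L=[]
    for v in range(150,262,10):
        c=np.where(m[v,lo:hi])[0]+lo
        if len(c)<10:continue
        # tangent rays: silhouette; intersect at axis height with angular bisector
        o,d1=ray("wrist",c.min()-.5,v,P);_,d2=ray("wrist",c.max()+.5,v,P)
        d=d1/np.linalg.norm(d1)+d2/np.linalg.norm(d2);L.append((o+d*(43.4-o[2])/d[2])[:2])
    L=np.array(L);vx,vy,x0,y0=cv2.fitLine(L.astype(np.float32),cv2.DIST_HUBER,0,.01,.01).ravel()
    n=np.array([0.2079,0.9781]);print(nm,"yaw",np.degrees(np.arctan2(vy,vx)),"perp coord",np.round(L@n,1))
E
```

```text
w3.npz ((574.0333251953125, 48.470428466796875), (229.972412109375, 130.1224365234375), 77.93609619140625) 11051
w5.npz ((574.1475830078125, 48.27264404296875), (230.7833709716797, 130.6024932861328), 78.1797103881836) 16661
placed yaw -12.006372 perp coord [101.2 101.5 101.9 101.9 101.4 102.2 102.2 101.3 101.7 101.2 101.6 101.6]
racked yaw -12.090628 perp coord [231.3 231.2 231.2 230.7 230.9 230.7 231.1 231.  231.1 231.8 230.5 232.6]
```

The rack plank fits 230 x 130 mm, centre (574.1,48.4), with its y axis at 78.05°. The two roller axes straddle it at -65.1 and +64.4 mm, which is consistent.

```bash
python3 -c "
from h import *
to(574,48.4,262,78.05)"
```

```text
shift 350.7 -71.3 23.7 turn -1.2 or 178.8 dist 359
```

```bash
python3 -m jog '[10,-2,-5,0,50, 30,-6,-5,0,50, 60,-12,-5,-0.5,50, 95,-19,-5,-1.2,50, 130,-26,-5,-1.2,50, 165,-34,-5,-1.2,50, 200,-41,-5,-1.2,50, 235,-48,-5,-1.2,50, 270,-55,-5,-1.2,50, 300,-61,0,-1.2,50, 325,-66,5,-1.2,50, 342,-70,12,-1.2,50, 350.7,-71.3,18,-1.2,50, 350.7,-71.3,22,-1.2,50, 350.7,-71.3,22,-1.2,50, 350.7,-71.3,22,-1.2,50, 350.7,-71.3,22,-1.2,50]'; python3 brd.py w10;python3 -c "
from h import *
to(574,48.4,234,78.05)"
```

```text
clock: 13.52
eef_pos: [574.2, 45.9, 263.4]
tool_rot: [3.141, 0.001, 1.359]
force: [0.7, -0.3, -2.5]
width: 62.6
[574.23189753  45.89968847 263.3532993 ] [3.14118336e+00 1.24433270e-03 1.35919792e+00] 0.09581941632886952
shift 2.1 -0.8 29.5 turn -0.2 or 179.8 dist 30
```

View pics/w10.png

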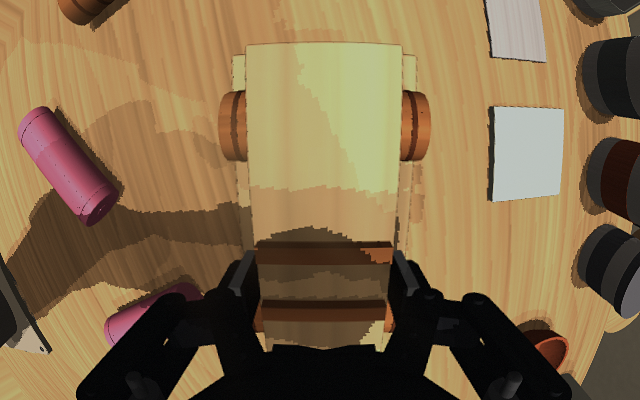

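The racked roller and the rack show equally on both sides of the board (roller 219 to 430, rack edges 232 to 415, board 247 to 402), so it is centred. Lowering.

```bash
python3 -m jog '[1.5,-0.4,8,-0.2,50, 2,-0.6,16,-0.2,50, 2,-0.6,21,-0.2,50, 2,-0.6,25,-0.2,50, 2,-0.6,27,-0.2,50, 2,-0.6,28,-0.2,50, 2,-0.6,28,-0.2,50, 2,-0.6,28,-0.2,50]'; python3 -c "
from h import *
to(574,48.4,234,78.05)"
```

```text
clock: 14.23
eef_pos: [574.1, 50.1, 235.3]
tool_rot: [3.141, -0.0, 1.366]
force: [0.4, 0.6, -2.4]
width: 62.1
shift -1.7 0.3 1.3 turn 0.2 or -179.8 dist 2
```

```bash
python3 -m jog '[-0.8,0.2,0,0.2,50, -1.6,0.3,0.5,0.2,50, -1.6,0.3,1,0.2,50, -1.6,0.3,1.3,0.2,50, -1.6,0.3,1.3,0.2,50, -1.6,0.3,1.3,0.2,50]'; python3 -c "
from h import *
to(574,48.4,234,78.05)"
```

```text
clock: 14.73
eef_pos: [574.0, 48.6, 233.9]
tool_rot: [-3.142, -0.0, 1.362]
force: [-0.4, -0.1, -1.7]
width: 62.4
shift -0.1 0.1 -0.1 turn 0.0 or -180.0 dist 0
```

```bash
python3 -m jog '[0,0,0.4,0,50, 0,0,0.8,0,50, 0,0,0.8,0,50]';python3 -m jog '[0,0,0.3,0,50, 0,0,0.6,0,50, 0,0,0.6,0,50]'
```

```text
clock: 14.98
eef_pos: [574.0, 48.5, 233.3]
tool_rot: [3.141, -0.0, 1.362]
force: [-0.4, 0.2, 1.0]
width: 62.6
clock: 15.23
eef_pos: [574.0, 48.5, 233.2]
tool_rot: [3.141, -0.001, 1.362]
force: [-1.5, 0.5, 5.8]
width: 62.3
```

Contact: the force went from -1.7 to +5.8 N at z 233.2, as predicted. Releasing slowly.

```bash
python3 -m jog '[0,0,0,0,63, 0,0,0,0,64.5, 0,0,0,0,66, 0,0,0,0,69, 0,0,0,0,73, 0,0,0,0,78, 0,0,0,0,78, 0,0,-5,0,78, 0,0,-18,0,78, 0,0,-40,0,78, 0,0,-70,0,78, 0,0,-100,0,78, 0,0,-120,0,78, 0,0,-120,0,78, 0,0,-120,0,78]'; python3 brd.py w11
cat > bpose.py <<'E'
import sys
from cl import *
W,im=cloud("wrist",sys.argv[1]);z=W[...,2]
m=(z>74)&(z<90)&(W[...,0]>480)&(W[...,0]<680)&(W[...,1]>-90)&(W[...,1]<190)
k,l,s,c=cv2.connectedComponentsWithStats(m.astype(np.uint8));i=1+np.argmax(s[1:,4]);p=W[l==i]
print(cv2.minAreaRect(p[:,:2].astype(np.float32)))
q=p[p[:,2]<80.5];A=np.c_[q[:,:2]-q[:,:2].mean(0),np.ones(len(q))];c=np.linalg.lstsq(A,q[:,2],rcond=None)[0];print("plane slopes deg",np.degrees(c[:2]),"z",c[2])
E
python3 bpose.py w11.npz
```

```text
clock: 16.48
eef_pos: [574.2, 48.5, 353.9]
tool_rot: [3.139, -0.001, 1.362]
force: [-0.7, 0.7, -0.8]
width: 77.8
[574.23702302  48.50917536 353.92953699] [ 3.13895470e+00 -1.20271753e-03  1.36237394e+00] 0.029092638604255365
((573.493896484375, 48.26008987426758), (209.7943115234375, 64.69867706298828), 77.93370819091797)
plane slopes deg [-0.04150192  0.0292588 ] z 76.98394583973995
```

View pics/w11.png

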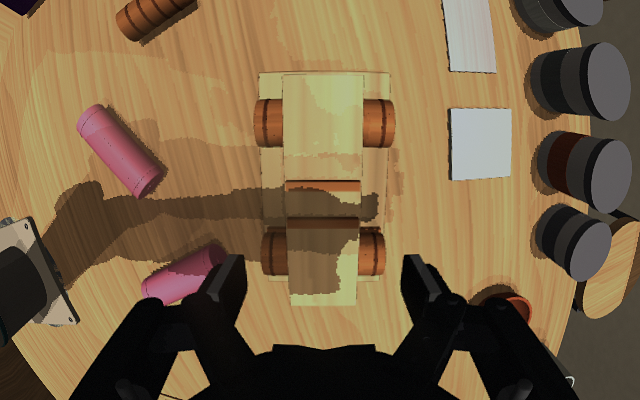

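The board is set down level (slopes under 0.05°, top at 77.0 mm), with centre (573.5,48.3) and angle 77.9° against the rack's (574.1,48.4) and 78.05°. Next is the short roller, seen at upper left at (155,15).

```bash
python3 -c "
from h import *
to(446,283,330,193.5)"
```

```text
shift 202.8 -173.4 22.6 turn -115.4 or 64.6 dist 268
```

```bash
python3 -m jog '[10,-9,0,-5,85, 30,-26,0,-12,85, 52,-45,0,-19,85, 74,-63,0,-26,85, 96,-82,0,-33,85, 118,-101,0,-40,85, 140,-120,5,-47,85, 160,-137,10,-54,85, 180,-154,15,-61,85, 195,-167,20,-68,85, 203,-173.4,23,-75,85, 203,-173.4,23,-82,85, 203,-173.4,23,-89,85, 203,-173.4,23,-96,85, 203,-173.4,23,-103,85, 203,-173.4,23,-110,85, 203,-173.4,23,-114,85, 203,-173.4,23,-115.4,85, 203,-173.4,23,-115.4,85, 203,-173.4,23,-115.4,85]'; python3 brd.py w12; python3 - <<'E'
from cl import *
W,im=cloud("wrist","w12.npz");print(cyl(W,im,(380,510,240,330),12,60))
E
```

```text
clock: 18.2
eef_pos: [446.2, 282.8, 328.8]
tool_rot: [-3.141, -0.002, -2.909]
force: [0.2, -0.0, 0.3]
width: 84.9
[446.16957498 282.76240848 328.82378898] [-3.14129003e+00 -1.50416696e-03 -2.90871632e+00] 1.11442715711498
(3666, 'c', array([438.7, 283.9]), 'size', array([78.5, 40.5]), 'yaw', 14.0, 'ztop', np.float64(44.3))
```

View pics/w12.png

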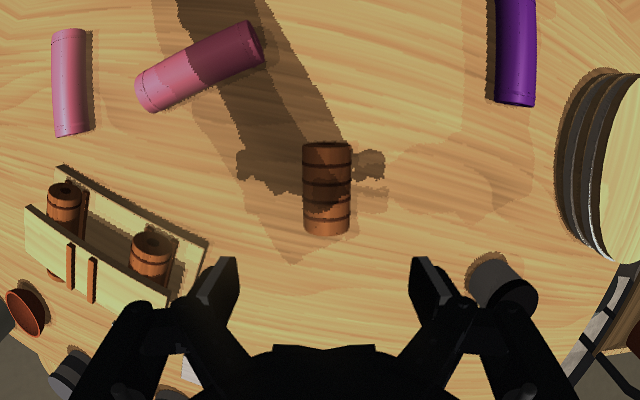

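The short roller (four rings) is at (326,188): centre (438.7,283.9), top 44.3 mm.

```bash
python3 - <<'E'
from h import *
D=np.load("w12.npz");hsv=cv2.cvtColor(D["im"],cv2.COLOR_BGR2HSV);m=(hsv[...,0]<14)&(hsv[...,1]>110)
P={q:D[q] for q in"KT"};L=[]
for v in range(160,226,8):
    c=np.where(m[v,290:365])[0]+290;a=onz("wrist",c.min()-.5,v,22,P);b=onz("wrist",c.max()+.5,v,22,P);L.append(((a+b)/2)[:2])
L=np.array(L);vx,vy,x0,y0=cv2.fitLine(L.astype(np.float32),cv2.DIST_HUBER,0,.01,.01).ravel()
print(np.degrees(np.arctan(vy/vx)),"y at 438.7",y0+(438.7-x0)*vy/vx)
to(438.8,284,218,193.5)
E
```

```text
13.553018 y at 438.7 284.02292
shift 6.9 2.8 111.0 turn -0.1 or 179.9 dist 111
```

```bash
python3 -m jog '[3,1.5,25,0,85, 6.9,2.8,55,-0.1,85, 6.9,2.8,85,-0.1,85, 6.9,2.8,105,-0.1,85, 6.9,2.8,111,-0.1,85, 6.9,2.8,111,-0.1,85, 6.9,2.8,111,-0.1,85, 6.9,2.8,111,-0.1,85]'; python3 brd.py w13; python3 - <<'E'
from cl import *
W,im=cloud("wrist","w13.npz");print(cyl(W,im,(380,510,240,330),12,60))
to(438.8,284,178,193.5)
E
```

```text
clock: 18.92
eef_pos: [439.6, 284.5, 219.7]
tool_rot: [3.141, 0.002, -2.905]
force: [0.8, 1.0, 0.2]
width: 84.9
[439.5589625  284.53353382 219.74534987] [ 3.14075002e+00  2.26309777e-03 -2.90538113e+00] 1.0829298272906107
(9233, 'c', array([438.7, 283.8]), 'size', array([79.5, 41.7]), 'yaw', 13.6, 'ztop', np.float64(44.2))
shift 0.9 -0.3 41.9 turn 0.0 or -180.0 dist 42
```

View pics/w13.png

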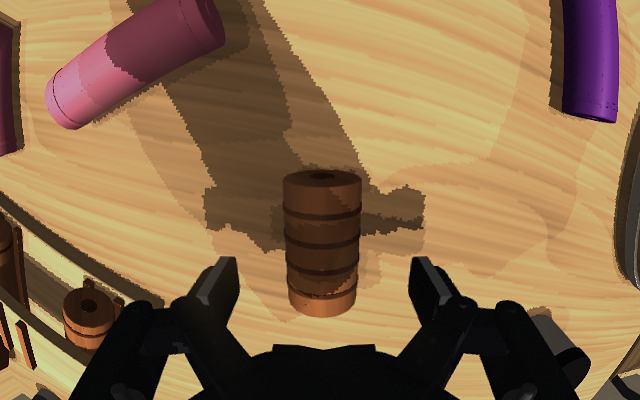

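The roller is centred between the pads at column 322. Descend and close.

```bash
python3 -m jog '[0.5,0,18,0,85, 0.9,-0.3,34,0,85, 0.9,-0.3,41.5,0,85, 0.9,-0.3,41.5,0,85, 0.9,-0.3,41.5,0,85, 0.9,-0.3,41.5,0,60, 0.9,-0.3,41.5,0,30, 0.9,-0.3,41.5,0,30, 0.9,-0.3,41.5,0,30, 0.9,-0.3,41.5,0,30, 0.9,-0.3,41.5,0,30, 0.9,-0.3,41.5,0,30]'
python3 -m jog '[0,0,-15,0,30, 0,0,-50,0,30, 0,0,-90,0,30, 0,0,-125,0,30, 0,0,-150,0,30, 0,0,-150,0,30, 0,0,-150,0,30]'
python3 brd.py w14
python3 -c "
from h import *
to(573.6,48.3,325,168)"
```

```text
clock: 19.97
eef_pos: [438.4, 283.9, 178.0]
tool_rot: [3.141, 0.001, -2.905]
force: [-1.6, -0.1, 5.8]
width: 42.2
clock: 20.55
eef_pos: [438.5, 283.7, 328.5]
tool_rot: [3.14, 0.003, -2.905]
force: [-0.3, -0.6, -1.2]
width: 42.2
[438.46132506 283.70129969 328.53198857] [ 3.1403118   0.00329465 -2.90531346] 1.1031034021956503
shift -76.8 -260.3 2.1 turn 25.5 or -154.5 dist 271
```

View pics/w14.png

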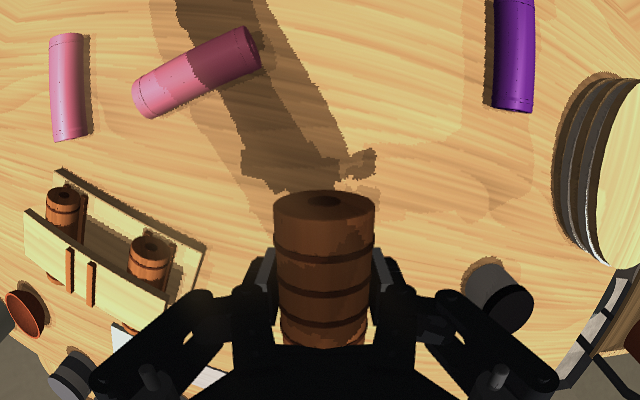

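```bash
python3 - <<'E'
from cl import *
W,im=cloud("wrist","w14.npz")
t=np.array([438.46,283.70,328.53]);yw=-2.9053
X=np.array([np.cos(yw),np.sin(yw)]);Y=np.array([np.sin(yw),-np.cos(yw)])
r=W[185:345,265:385]-t;a=r[...,:2]@X;b=r[...,:2]@Y;z=r[...,2]
m=(z>-165)&(z<-125)
print("max x",np.percentile(a[m],[99,99.8]),[ (lo,round(np.percentile(z[m&(a>lo)&(a<lo+8)],97),1)) for lo in(0,8,16,24,30)])
E
python3 -m jog '[-6,-20,0,3,30, -17,-57,0,8,30, -28,-95,0,13,30, -39,-132,0,18,30, -50,-169,0,23,30, -60,-205,0,25.5,30, -70,-237,2,25.5,30, -76.8,-257,2,25.5,30, -76.8,-260.3,2,25.5,30, -76.8,-260.3,2,25.5,30, -76.8,-260.3,2,25.5,30, -76.8,-260.3,2,25.5,30]'
python3 brd.py w15;python3 -c "
from h import *
to(573.6,48.3,259.5,168)"
```

```text
max x [38.62647185 38.9257819 ] [(0, np.float64(-132.0)), (8, np.float64(-134.1)), (16, np.float64(-133.9)), (24, np.float64(-134.2)), (30, np.float64(-134.4))]
clock: 21.6
eef_pos: [572.9, 50.4, 324.0]
tool_rot: [3.141, -0.003, 2.936]
force: [-0.8, 0.4, -0.3]
width: 42.3
[572.90065423  50.35452183 324.02235476] [ 3.14122615e+00 -2.72307928e-03  2.93555157e+00] 1.2387929251538978
shift -1.0 -2.0 64.9 turn 0.2 or -179.8 dist 65
```

View pics/w15.png

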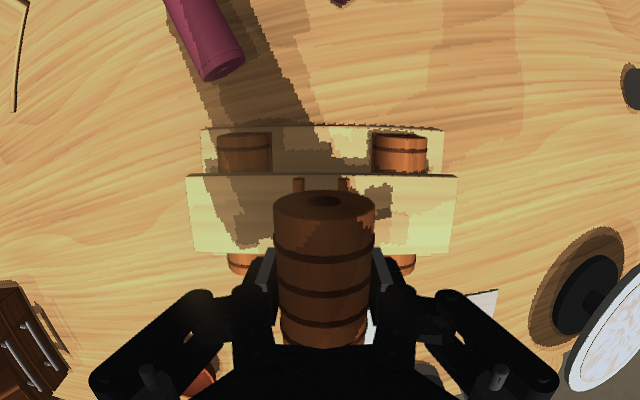

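The board's rail ends (299,184) and (343,184) are visible just beyond the held roller, which spans columns 274 to 375. The offset of about 2 mm is in my correction.

```bash
python3 -m jog '[-0.3,-1,10,0.2,30, -0.6,-2,25,0.2,30, -0.6,-2,40,0.2,30, -0.6,-2,48,0.2,30, -0.6,-2,52,0.2,30, -0.6,-2,52,0.2,30, -0.6,-2,52,0.2,30, -0.6,-2,52,0.2,30]'
python3 brd.py w16;python3 -c "
from h import *
to(573.1,48.4,259,168)"
```

```text
clock: 22.32
eef_pos: [574.3, 46.6, 273.6]
tool_rot: [3.141, 0.001, 2.93]
force: [-0.2, -0.3, -1.3]
width: 42.3
[574.34839666  46.64751758 273.64132288] [3.14109755e+00 1.24932722e-03 2.92971762e+00] 1.2397702859776465
shift 1.6 1.5 14.7 turn -0.1 or 179.9 dist 15
```

View pics/w16.png

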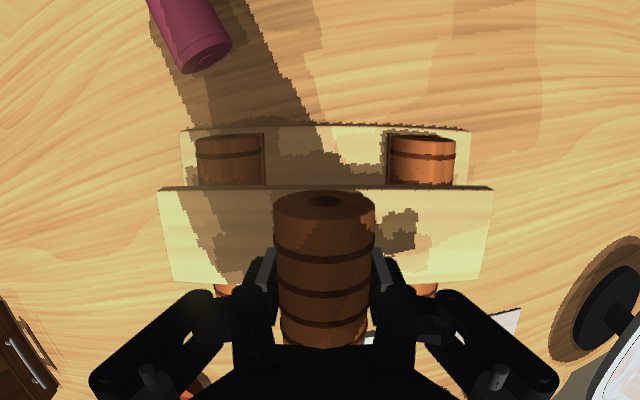

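```bash
python3 -m jog '[0.8,0.7,3,0,30, 1.6,1.4,6,0,30, 1.6,1.4,9,0,30, 1.6,1.4,10,0,30, 1.6,1.4,10,0,30, 1.6,1.4,10,0,30]'
python3 -c "
from h import *
to(573.1,48.4,259,168)"
```

```text
clock: 22.87
eef_pos: [572.7, 48.2, 262.9]
tool_rot: [-3.142, -0.0, 2.93]
force: [-0.4, 0.0, -0.6]
width: 42.2
shift -0.3 0.3 3.9 turn -0.1 or 179.9 dist 4
```

```bash
python3 -m jog '[-0.3,0.2,1,0,30, -0.3,0.2,2,0,30, -0.3,0.2,2.8,0,30, -0.3,0.2,3,0,30, -0.3,0.2,3,0,30]'; python3 -m jog '[0,0,0.4,0,30, 0,0,0.8,0,30, 0,0,0.8,0,30]'; python3 -m jog '[0,0,0.3,0,30, 0,0,0.6,0,30, 0,0,0.6,0,30]'
```

```text
clock: 23.28
eef_pos: [573.1, 48.3, 259.9]
tool_rot: [-3.142, -0.0, 2.93]
force: [0.5, -0.0, -0.9]
width: 42.2
clock: 23.53
eef_pos: [573.1, 48.3, 259.1]
tool_rot: [3.142, -0.0, 2.93]
force: [-1.2, 0.7, -1.7]
width: 42.5
clock: 23.78
eef_pos: [573.1, 48.3, 258.7]
tool_rot: [3.142, 0.0, 2.93]
force: [-0.5, 0.4, 0.5]
width: 42.5
```

```bash
python3 -m jog '[0,0,0.3,0,30, 0,0,0.5,0,30, 0,0,0.5,0,30]'
```

```text
clock: 24.03
eef_pos: [573.1, 48.4, 258.5]
tool_rot: [3.141, 0.0, 2.93]
force: [-0.3, -0.6, 3.8]
width: 42.2
```

Seated (+3.8 N at z 258.5, predicted 258.8). Release and rise.

```bash
python3 -m jog '[0,0,0,0,43.5, 0,0,0,0,46, 0,0,0,0,50, 0,0,0,0,58, 0,0,0,0,68, 0,0,0,0,76, 0,0,0,0,76, 0,0,-4,0,76, 0,0,-12,0,76, 0,0,-30,0,76, 0,0,-60,0,76, 0,0,-95,0,76, 0,0,-120,0,76, 0,0,-120,0,76, 0,0,-120,0,76]'; python3 brd.py w17
python3 - <<'E'
from cl import *
W,im=cloud("wrist","w17.npz");print(cyl(W,im,(500,650,10,90),100,140))
z=W[...,2];m=(z>74)&(z<80.5)&(W[...,0]>480)&(W[...,0]<680)&(W[...,1]>-90)&(W[...,1]<190)
p=W[m];print(cv2.minAreaRect(p[:,:2].astype(np.float32)),np.percentile(p[:,2],[2,50,98]))
for n in("side","top"):
    P,i,d=snap(n);cv2.imwrite(f"pics/{n}9.png",i[130:330,200:460] if n=="side" else i)
E
```

```text
clock: 25.28
eef_pos: [573.5, 48.4, 380.4]
tool_rot: [3.14, 0.004, 2.93]
force: [-0.9, 0.0, -0.7]
width: 76.1
[573.45057675  48.35359235 380.40565951] [3.14008814 0.00415754 2.92952417] 1.2368837320646096
(3783, 'c', array([573.5,  48.6]), 'size', array([40.1, 78.5]), 'yaw', 168.4, 'ztop', np.float64(125.0))
((572.8984985351562, 48.41527557373047), (210.82186889648438, 64.7994384765625), 77.81122589111328) [75.48386081 76.91700796 78.33402643]
```

View pics/w17.png

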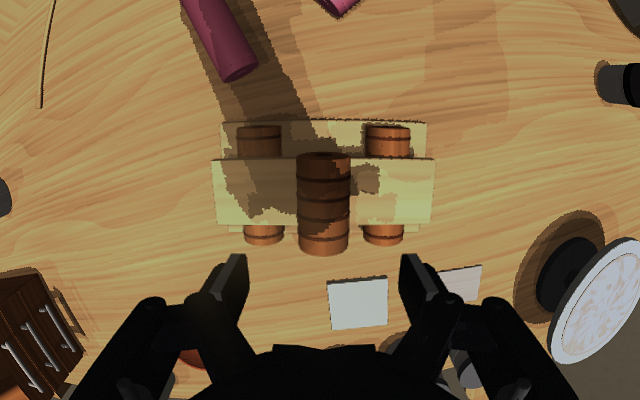

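View pics/side9.png

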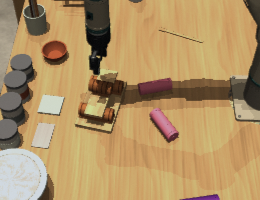

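View pics/top9.png

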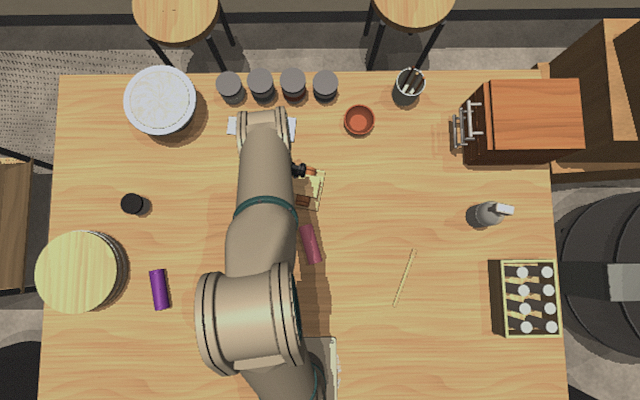

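The wrist view shows the finished stack: the short roller at (323,200), centred on a square, level board over both long rollers. Its top is at 125.0 mm against 124.8 expected, and its centre at (573.5,48.6). The bystanders look unmoved. Handing in.

```bash
python3 -c "
from cell import *
s=read_state();print(s['clock'],s['force'],abs(s['qd']).max());print(finish_job())"
```

```text
25.4333 [-0.69081469 -0.2850043  -0.28449994] 0.015169254789307012
the job is handed in; nothing more can be done
None
```

The rollers are put away in the order asked, and the job was handed in at 25.4 s of the 72 s allowed. I laid the loose long roller in the empty cradle, the board across the two long rollers, and the short roller in the board's cradle. Each was lowered until the force sensor showed light contact (4–6 N) before I let go.

| Check (last wrist views) | Measured | Expected |
|---|---|---|
| Long roller top | 65.6 mm | 65.4 mm |
| Board centre | (573.5, 48.3) when set down | rack centre (574.1, 48.4) |
| Board angle | 77.9° | 78.05° |
| Board tilt | under 0.05° | 0° |
| Short roller centre | (573.5, 48.6) | over board centre (573.5, 48.3) |
| Short roller top | 125.0 mm | 124.8 mm |

- **Disagreements:** A re-read with the short roller on top gave board centre (572.9, 48.4) and 77.8°. The long roller lies about 1 mm off centre along its cradle.
- **Force while gripping:** The fingertips pressed on the bench at about 19 N when they closed on the board.
- **Bystanders:** They look unmoved, but I did not measure them. In the last top view the arm hides one pink look-alike roller and partly covers the tile and scraper.

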